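# Close the quick-release vise on a watch case

### The job

The open watch case stands between the jaws of the quick-release vise. Squeeze the vise's release lever towards its wooden grip, and keeping it squeezed slide the jaw along until it touches the case; then let go, and screw the vise tight by pressing the raised end of its screw bar down until the bar lies level. Leave the case lying flat, gripped between the jaws.

Things in the scene. Friction and masses are not known exactly. Their poses are not given: they have to be found in the camera images.
- case: the work: a round steel watch case, 40 mm across, 12 mm high, with four short lugs and a brass movement showing; loose, 70 g. It lies flat on the vise's rail (20 mm above the bench), within 2 mm of the cork face of the fixed far jaw. Origin: centre of its underside. The smaller watch on the bench is not it.
- jaw: sliding jaw of the quick-release vise, cork-faced, 60 mm wide, 24 high. Origin: centre of its face, 33 mm above the bench. x: level, out of the face to the case, the way it slides; z up. It touches when the case's origin is 20 mm ahead along x; gap at the start 24 to 61 mm. Sprung: gives way backwards up to 16 mm at 3 N plus 1.3 N per mm, so a few mm past touch does no harm.
- grip (a point): where to pinch the carriage's grip along x, 78 mm above the bench, 57 mm behind the jaw face: midway over a wooden block (case side) and the steel release lever behind it, both 30 mm wide, tops at 95 mm, 44 mm over both (about 34 squeezed). Carriage below: 50 mm high and wide. Pinched with 20 N or more, it slides at a few N. Axes as jaw.
- release (a joint): angle of the release lever, rad: 0 free, 0.2 fully squeezed towards the wooden block. Sprung: 7 N at grip height to start, 10 N fully squeezed. Above about 0.1 the carriage is unlocked from the rail; when let go it springs back and locks.
- bar_end (a point): ball (16 mm) on the end of the screw bar, a 10 mm rod, 75 mm from its axis. That axis runs along x, mid-vise, 50 mm above the bench; the rod is 88 mm behind grip. Starts raised 30 to 40 degrees on the right (-y of jaw). Pressing it down (5 to 15 N, e.g. shut fingers on the rod 45 mm right of the axis) drives the jaw on 10 mm per rad; stays put; stop 11 degrees below level (level: ball at 50 mm).
Things that resemble listed ones, but are neither listed nor needed, are in the scene too. What is shaped like the case but black or red is not meant.

How it is judged:
By the outcome, as a careful person would: the job done as asked, in the order asked, and still so for the second after the job is handed in, with the robot touching nothing.
It also fails if it takes over 45 s, if anything falls off the work surface, if the arm or the gripper's body presses on something with over 40 N, if the wrist force passes 120 N, or if a joint passes its speed limit or range.

### The arm

A 6-joint arm with a two-finger parallel gripper is mounted at the origin on the work surface. World frame = base frame: x ahead of the robot, y to its left, z up, the work surface at z = 0. Lengths are in mm, angles in rad, forces in N, time in s.
With the tool pointing down it reaches from about 350 to 775 mm from the base axis. Payload 7.3 kg.
Tool frame: the origin (TCP) lies midway between the tips of the shut fingers; the grasp point (between the pads) lies 19 mm behind it; z points along the fingers, y is the line along which they close (so a half turn about z gives the same grasp; the last joint's range is limited). The gripper opens to 92 mm and grips with 3 to 60 N. Pads are 19 mm wide; open, the fingers measure 130 mm over their backs; the gripper's body (75 mm by 190 mm) begins 47 mm behind the grasp point.
Start: joints at [1.097, 0.342, 1.524, -0, 1.275, -0.146], TCP at [169.015, 497.07, 226.741] pointing down, gripper open.
Joint ranges: [-2.53, 2.53], [-0.77, 2.02], [0.04, 2.7], [-1, 4.14], [0.28, 2.66], [-3.11, 3.11]. Speed limits (rad/s): [2.57, 2.57, 3.14, 3.14, 3.14, 3.14].

### API

Orientations are given as a 3x3 rotation matrix whose columns are the frame's x, y, z axes.
In Python, from plant import env, jaws, planner, viewer gives the robot as it stands. Calls block until the motion is done:
- env.goto(position, orientation): joint-space move of the TCP to a pose.
- env.move_straight(position, ori=None, speed=150, threshold=None): straight line of the TCP; ori=None keeps the orientation; speed is the mean speed in mm/s. With threshold (N) it stops when the force on the tool has changed by that much, and returns True; else False.
- env.move_j(angles): joint-space move.
- jaws.ungrasp() and jaws.close(): open the fingers fully, or close them until they stop; the grip force is fixed at half the most.
- env.hold(seconds).
- planner.ik(position, orientation): joint angles nearest the present ones, or None.
- env.observe(): the state.
- viewer.read_camera(name): name is "side" or "top"; returns a dict with "color" (400x640x3 uint8, blue, green, red), "depth" (400x640 float32, mm along the optical axis (not along the pixel's ray), 0 where there is no reading), "fx", "fy", "cx", "cy" (pixels), "world_to_cam" (4x4, takes a point from world to camera coordinates). Camera axes: x right, y down, z forward; pixel columns grow to the right and rows downward; lengths in mm; the calibration is good to about 2 mm. A picture is of the moment at which its call begins.
A pose or a line that the arm cannot do raises env.MotionError and nothing moves.
- env.hand_in(): hands the job in; it is judged then, once.
The state is a dict: "t": time; "joint_positions": joint angles; "joint_velocities": joint speeds; "joint_torque": joint torques, N m; "eef_pos": TCP position; "ee_rot": TCP orientation; "wrist_force": force on the tool from outside, world axes, zero at the start; "wrist_torque": the same for the moment, N m; "width": finger opening in mm; "grasp_force": force on a finger pad.
Only numpy, scipy, OpenCV 4.12 (cv2) and the standard library are available. Lean on these libraries where they do the work, as an engineer would, in place of code of your own. Each camera call takes 0.05 s, during which the arm holds its last target. There are 200 camera calls.

## Working session

There is one attempt and no reset: what is moved stays moved. The work goes in short steps, each a Python script; the robot and the scene stay as the last script left them, time stands still between calls to the robot, and variables do not carry over. Pictures are saved under pics/ and viewed, at most 10 in all, crops included, and the job is handed in when it is done.

```bash
ls; mkdir -p pics
cat > h.py <<'E'
import numpy as np, cv2
from plant import env, jaws, planner, viewer
def snap(n):
    c=viewer.read_camera(n); np.savez(f'{n}.npz',**c); return c
def load(n): return dict(np.load(f'{n}.npz'))
def px(c,u,v,d=None):
    if d is None:
        p=c['depth'][v-1:v+2,u-1:u+2]; d=np.median(p[p>0])
    q=np.array([(u-c['cx'])/c['fx']*d,(v-c['cy'])/c['fy']*d,d,1])
    return (np.linalg.inv(c['world_to_cam'])@q)[:3]
def cloud(c):
    v,u=np.mgrid[0:400,0:640]; d=c['depth']
    q=np.stack([(u-c['cx'])/c['fx']*d,(v-c['cy'])/c['fy']*d,d,np.ones_like(d)],-1)
    return (q@np.linalg.inv(c['world_to_cam']).T)[...,:3]
def pz(c,u,v,z):
    a=px(c,u,v,1.);b=px(c,u,v,1000.);return a+(b-a)*(z-a[2])/(b[2]-a[2])
E
python3 - <<'E'
from h import *
for n in('top','side'):
    c=snap(n); cv2.imwrite(f'pics/{n}0.png',c['color'])
print(env.observe()['t'])
E
```

```text
pics
0.1
```

View pics/top0.png

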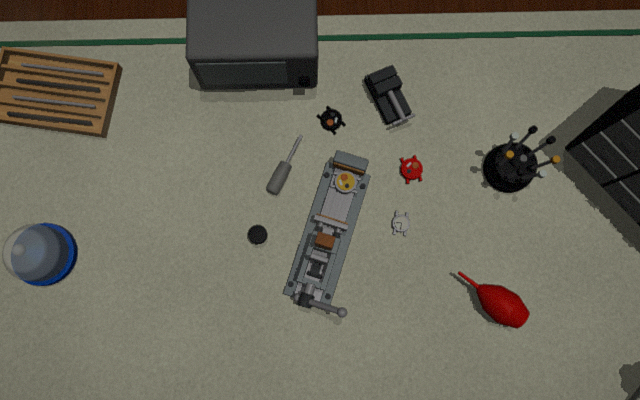

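View pics/side0.png

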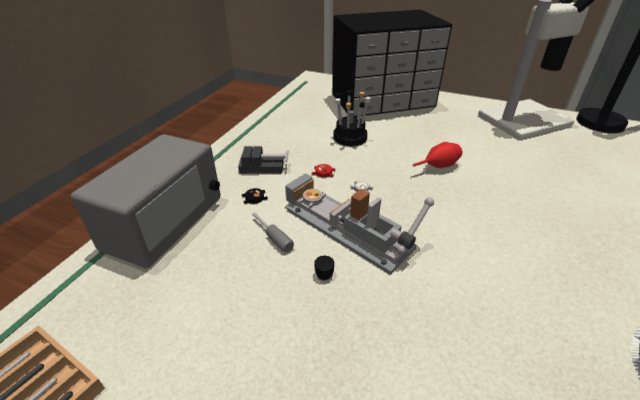

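The vise runs in the top picture from its fixed jaw (350,162) to its screw bar (ball at 342,312). There are four case-like things: brass/steel in the vise (346,181), black (331,119), red (411,168) and a small steel watch (401,222). The one in the vise fits: it's steel and brass and lies by the far cork jaw. The object at (388,95) only resembles a vise. I'll confirm in an enlarged crop.

Run:
```python
from h import *
c=load('top'); cv2.imwrite('pics/tc.png',cv2.resize(c['color'][140:330,260:380],None,fx=3.1,fy=3.1,interpolation=cv2.INTER_CUBIC))
P=cloud(c)
for n,u,v in [('farjaw',349,163),('case',346,181),('jawtop',331,222),('wood',325,240),('lever',319,254),('ball',342,312),('rod',325,305),('bench',240,300)]: print(n,px(c,u,v).round(1))
print(c['fx'],np.linalg.inv(c['world_to_cam']).round(3).tolist())
c=load('side')
for n,u,v in [('ball',429,202),('wood',359,197),('lever',374,205)]: print('side',n,px(c,u,v).round(1))
cv2.imwrite('pics/sc.png',cv2.resize(c['color'][160:280,270:450],None,fx=4,fy=4,interpolation=cv2.INTER_CUBIC))
```

```text
farjaw [ 679.6 -141.6   49.7]
case [ 651.7 -136.6   32.1]
jawtop [ 577.4 -107.3   45.1]
wood [540.9 -94.6  94.9]
lever [525.5 -85.8  20.3]
ball [ 428.1 -117.4  102.8]
rod [439.1 -92.1  80.2]
bench [450.6  53.7  -0. ]
505.9757776749647 [[-0.025, -0.981, 0.191, 446.944], [-1.0, 0.023, -0.013, -69.908], [0.009, -0.191, -0.981, 899.698], [0.0, 0.0, 0.0, 1.0]]
side ball [ 427.  -109.   100.1]
side wood [540.9 -83.9  94.2]
side lever [511.5 -75.5  92.1]
```

View pics/tc.png

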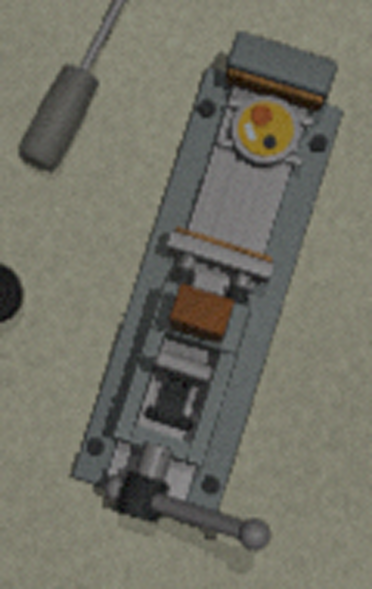

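View pics/sc.png

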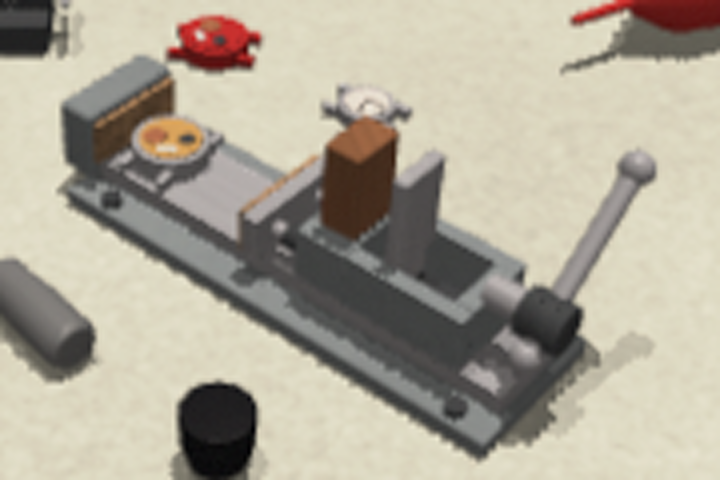

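The crop shows the steel and brass case at crop (265,130), against the far cork jaw, so it is the one meant. Also visible are the sliding jaw's face edge (176,229)-(272,262), the wood top (202,308), the lever (185,358) and the ball (255,534).

Run:
```python
from h import *
c=load('top'); f=lambda x,y,z: pz(c,260+x/3.1,140+y/3.1,z)
for n,a,b,z in [('L',(207,68),(72,475),8),('R',(342,108),(228,480),8),('jawface',(272,262),(176,229),45),('corkfar',(322,105),(229,72),45)]:
    p,q=f(*a,z),f(*b,z); d=p-q
    print(n,p.round(1),q.round(1),((p+q)/2).round(1),np.degrees(np.arctan2(d[1],d[0])).round(1))
print('wood',f(202,308,95),'lever',f(185,358,95),'case',f(265,130,31))
for n in('top','side'):
    P=cloud(load(n)).reshape(-1,3); m=(P[:,2]>86)&(P[:,2]<100)&(abs(P[:,0]-525)<50)&(abs(P[:,1]+85)<35); Q=P[m]
    th=np.radians(-16.5);x=np.array([np.cos(th),np.sin(th)]);y=np.array([-x[1],x[0]])
    s=Q[:,:2]@x;t=Q[:,:2]@y
    print(n,len(Q)); h,e=np.histogram(s,np.arange(s.min(),s.max()+4,4)); print([(round(e[i]),h[i],t[(s>=e[i])&(s<e[i+1])].mean().round(1)if h[i] else 0) for i in range(len(h))])
    rect=cv2.minAreaRect(Q[s>s.max()-20][:,:2].astype(np.float32)); print(rect)
```

```text
L [ 693.9 -104.6    8. ] [460.2 -22.2   8. ] [577.1 -63.4   8. ] -19.4
R [ 667.9 -183.     8. ] [ 455.3 -109.4    8. ] [ 561.6 -146.2    8. ] -19.1
jawface [ 572.4 -135.7   45. ] [592.  -83.4  45. ] [ 582.2 -109.6   45. ] -110.6
corkfar [ 660.7 -167.2   45. ] [ 681.  -115.5   45. ] [ 670.9 -141.4   45. ] -111.5
wood [541.96150403 -94.91478373  95.        ] lever [516.46603972 -85.46784625  95.        ] case [ 650.31018224 -135.67372924   31.        ]
top 340
[(512, np.int64(48), np.float64(64.2)), (516, np.int64(46), np.float64(65.6)), (520, np.int64(4), np.float64(72.6)), (524, np.int64(0), 0), (528, np.int64(0), 0), (532, np.int64(0), 0), (536, np.int64(45), np.float64(63.7)), (540, np.int64(47), np.float64(64.0)), (544, np.int64(45), np.float64(63.2)), (548, np.int64(51), np.float64(63.5)), (552, np.int64(43), np.float64(63.8)), (556, np.int64(11), np.float64(65.6))]
((542.605712890625, -94.33427429199219), (30.082622528076172, 19.79302978515625), 72.08653259277344)
side 275
[(510, np.int64(54), np.float64(67.8)), (514, np.int64(33), np.float64(72.5)), (518, np.int64(5), np.float64(75.7)), (522, np.int64(0), 0), (526, np.int64(0), 0), (530, np.int64(0), 0), (534, np.int64(48), np.float64(67.0)), (538, np.int64(36), np.float64(70.6)), (542, np.int64(32), np.float64(70.7)), (546, np.int64(27), np.float64(69.6)), (550, np.int64(30), np.float64(69.5)), (554, np.int64(10), np.float64(72.0))]
((541.9937744140625, -90.46527862548828), (29.47220230102539, 20.20255470275879), 70.7017593383789)
```

Vise axis yaw is about −19.3°, and the grip is at about (530,−90). Next I check that the sweep path is clear, then reach over the grip.

```bash
cat >> h.py <<'E'
th=np.radians(-19.3); X=np.array([np.cos(th),np.sin(th),0]); Y=np.array([-X[1],X[0],0]); Z=np.array([0,0,1.])
def rot(s): y=s*X; return np.stack([np.cross(y,-Z),y,-Z],1)
G=np.array([529.8,-90.,78])
E
python3 - <<'E'
from h import *
P=cloud(load('top')).reshape(-1,3); r=np.hypot(P[:,0],P[:,1]); a=np.degrees(np.arctan2(P[:,1],P[:,0]))
for lo in range(-20,80,10):
    m=(a>=lo)&(a<lo+10)&(r<680)&(r>350); print(lo, P[m,2].max().round() if m.any() else None,end='; ')
p=G+5*X; p[2]=150
R=None
for s in(1,-1):
    q=planner.ik(p,rot(s)); print(s,q)
    if q is not None and (R is None or abs(q[5])<abs(R[1][5])): R=(s,q)
print(R[0]); env.goto(p,rot(R[0]))
o=env.observe(); print(o['t'],o['eef_pos'],o['wrist_force'])
E
```

```text
-20 105.0; -10 900.0; 0 35.0; 10 6.0; 20 6.0; 30 101.0; 40 59.0; 50 5.0; 60 None; 70 None; 1 [-3.11162447e-01  4.45878114e-01  1.58911767e+00 -4.44089210e-16
  1.10659687e+00  2.56860989e-02]
-1 None
1
2.575 [534.67165334 -90.80781511 150.12981523] [ 0.27885482  0.60058463 -0.72845253]
```

Run:
```python
from h import *
p=G+5*X; p[2]=59
print(env.move_straight(p,speed=100,threshold=10))
o=env.observe(); print(o['t'],o['eef_pos'],o['wrist_force'])
jaws.close(); o=env.observe(); print(o['t'],o['eef_pos'],o['width'],o['grasp_force'],o['wrist_force'],o['wrist_force']@X)
c=snap('side'); cv2.imwrite('pics/s1.png',cv2.resize(c['color'][130:290,250:470],None,fx=3.5,fy=3.5,interpolation=cv2.INTER_CUBIC))
```

```text
False
3.6333 [534.97657237 -91.77092206  59.59369153] [-0.23893234 -0.53743513  0.16832572]
4.5333 [534.50350344 -91.68325393  59.12667413] 37.15178799631951 31.595745105296373 [-0.11825981  0.47449474  2.81127706] -0.2684410653568707
```

View pics/s1.png

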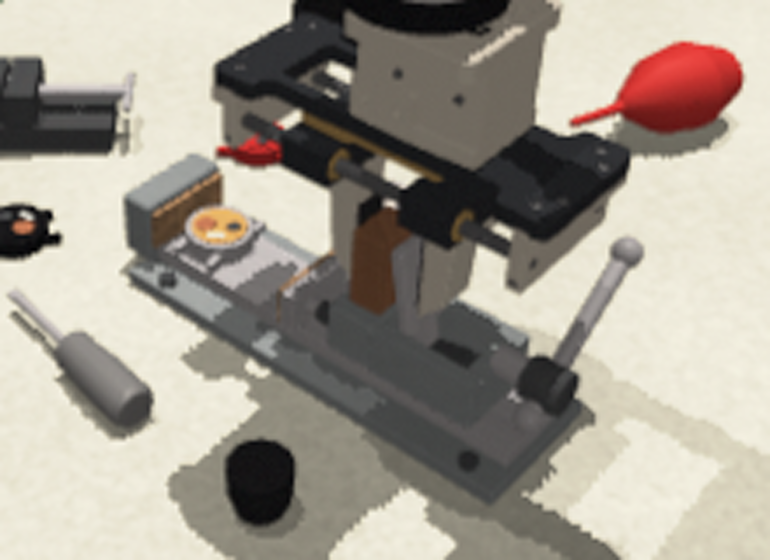

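The picture shows both fingers pinching wood (375,260) and lever (410,290), with the lever tilted in. Now I slide, watching the force.

Run:
```python
from h import *
p0=G+5*X; p0[2]=59
for d in [20,46,49,51,52.5,54,55.5,57,58.5,60]:
    env.move_straight(p0+d*X,speed=50 if d<47 else 15)
    o=env.observe(); f=o['wrist_force']@X
    print(d,o['t'].__round__(2),((o['eef_pos']-p0)@X).round(1),f.round(2),o['width'].__round__(1))
    if d>46 and f<-7.5: break
c=snap('side'); cv2.imwrite('pics/s2.png',cv2.resize(c['color'][130:290,250:470],None,fx=3.5,fy=3.5,interpolation=cv2.INTER_CUBIC))
```

```text
20 5.13 20.3 1.25 37.5
46 5.8 46.2 0.84 36.8
49 6.15 48.9 0.72 37.7
51 6.43 50.9 -0.02 37.1
52.5 6.68 52.1 -0.97 37.1
54 6.93 53.1 -2.56 36.3
55.5 7.18 54.2 -4.19 36.9
57 7.43 55.3 -5.81 36.8
58.5 7.68 56.4 -6.99 36.5
60 7.93 57.6 -9.9 36.7
```

View pics/s2.png

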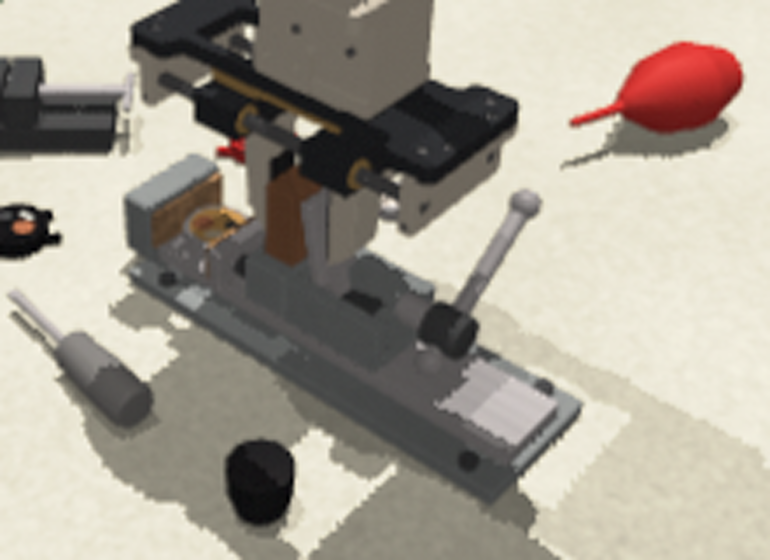

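Touch came at about 52 mm of travel, and the jaw is now sprung about 4 mm. The picture shows the jaw against the case at (215,225), still flat. I'll let go and look at the bar.

Run:
```python
from h import *
jaws.ungrasp(); o=env.observe(); p=np.array(o['eef_pos']); print(o['t'],p,o['wrist_force'])
p[2]=165; env.move_straight(p,speed=200); 
q=G+(57.6-88)*X-45*Y; q[2]=150
env.goto(q,rot(1)); jaws.close(); o=env.observe(); print(o['t'],o['eef_pos'],o['width'])
c=snap('side'); d=snap('top')
cv2.imwrite('pics/s3.png',np.hstack([cv2.resize(k,(400,400),interpolation=cv2.INTER_CUBIC) for k in (c['color'][140:280,270:410],d['color'][140:320,250:430])]))
```

```text
8.9833 [ 591.18588889 -111.49409208   58.98649844] [-0.42735551 -0.61293655  0.3118613 ]
11.6167 [ 486.22234694 -122.40803907  149.98755277] 0.46774463148035345
```

View pics/s3.png

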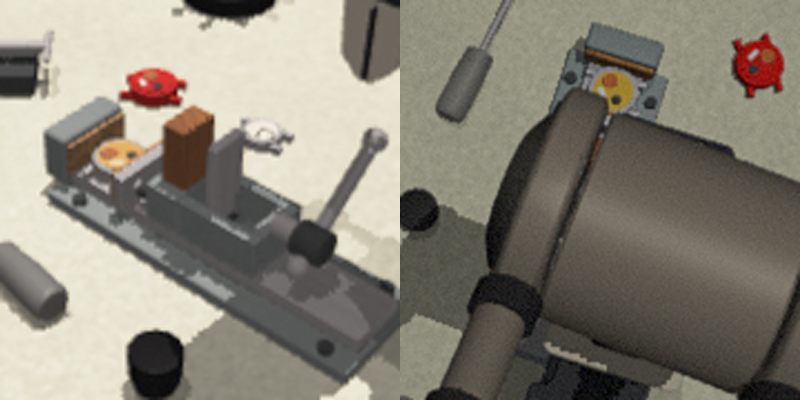

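The lever stands free again (left, 225,170) and the jaw touches the case (125,155). The bar ball is at side pixel (401,188). I measure it and press.

Run:
```python
from h import *
c=load('side'); b=px(c,401,188); q=G+(57.6-88)*X; e=b-q
print('ball',b,'rel x',e@X,'y',e@Y)
k=G*0; 
for n,u,v in [('rod',390,206),('wood',335,187)]: 
    r=px(c,u,v); print(n,r,(r-q)@X,(r-q)@Y)
```

```text
ball [ 478.93494379 -128.44912853  100.73118391] rel x -4.898498086105847 y -53.099957258991
rod [ 489.12088683 -102.4131085    76.60370444] -3.8902747041846335 -25.160535998631303
wood [589.85894589 -96.80465806  92.55896748] 89.33272770394059 13.428103273332491
```

Run:
```python
from h import *
q=G+(57.6-88)*X-45*Y
def go(z,s):
    q[2]=z; env.move_straight(q,speed=s); o=env.observe()
    print(z,round(o['t'],2),np.round(o['eef_pos'],1),np.round(o['wrist_force'],1)); return o
go(98,120)
z=90
while True:
    o=go(z,30)
    if o['eef_pos'][2]<55.4 or z<46 or o['wrist_force'][2]>30: break
    z-=max(.8,min(8,o['eef_pos'][2]-55))
go(90,60); go(150,150)
p=np.array([430,-250,230.]); 
try: env.goto(p,rot(1))
except env.MotionError as e: print(e)
c=snap('side'); d=snap('top')
print('ball?',env.observe()['t'])
cv2.imwrite('pics/s4.png',np.hstack([cv2.resize(k,(400,400),interpolation=cv2.INTER_CUBIC) for k in (c['color'][140:280,270:410],d['color'][140:320,250:430])]))
```

```text
98 12.3 [ 486.4 -122.5   98.2] [ 0.4  0.  -0.2]
90 12.72 [ 486.4 -122.2   90. ] [1.5 2.  1. ]
82 13.13 [ 486.3 -122.8   82. ] [ 0.2 -0.7  2.5]
74 13.55 [ 486.2 -122.6   74. ] [-0.1 -1.7  3.3]
66 13.97 [ 486.  -122.5   65.9] [-0.6 -0.9  1.6]
58 14.38 [ 485.9 -122.2   57.8] [-1.3 -0.3  2.2]
55.220039976463724 14.63 [ 486.  -122.4   55.1] [-2.  -1.9  3.4]
90 15.37 [ 486.2 -122.4   90. ] [0.  0.4 0. ]
150 15.92 [ 485.8 -122.3  149.3] [-0.3  0.3 -0.3]
ball? 16.7
```

View pics/s4.png

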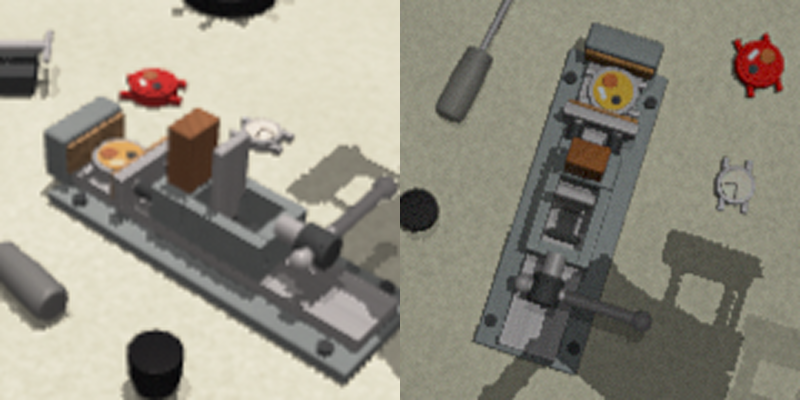

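The bar looks level and the case is flat in contact with the jaw, but the carriage block seems to have moved back a little since the previous picture, and the pressing force was low. I'll measure it.

Run:
```python
from h import *
c=load('side'); d=load('top')
def crop(k,u,v): # s4 crop coordinates
    return (270+u*140/400,140+v*140/400) if k is c else (250+(u-400)*180/400,140+v*180/400)
def S(n,p): print(n,p.round(1),'s',((p-G)@X).round(1),'t',((p-G)@Y).round(1))
for k in (c,d):
    P=cloud(k).reshape(-1,3); s=(P-G)@X; t=(P-G)@Y
    m=(P[:,2]>86)&(P[:,2]<100)&(abs(s-50)<60)&(abs(t)<25)
    h,e=np.histogram(s[m],np.arange(0,90,2)); print([(int(e[i]),int(h[i])) for i in range(len(h)) if h[i]])
S('jawface top L',pz(d,*crop(d,570,102),45)); S('R',pz(d,*crop(d,637,129),45))
S('corkfar',pz(d,*crop(d,622,62),45)); S('case',pz(d,*crop(d,613,91),31))
S('ball',pz(d,*crop(d,642,321),50)); P=cloud(d); u,v=map(round,crop(d,642,321)); S('ballp',P[v,u])
S('rod',P[round(140+308*.45),round(250+205*.45)])
```

```text
[(26, 1), (28, 41), (30, 13), (32, 18), (34, 12), (36, 1), (52, 28), (54, 28), (56, 13), (58, 14), (60, 13), (62, 12), (64, 15), (66, 12), (68, 13), (70, 11), (72, 3)]
[(28, 5), (30, 28), (32, 23), (34, 23), (36, 20), (54, 26), (56, 23), (58, 27), (60, 19), (62, 23), (64, 22), (66, 24), (68, 16), (70, 27), (72, 19), (74, 8)]
jawface top L [ 640.7 -101.5   45. ] s 108.5 t 25.8
R [ 618.1 -152.8   45. ] s 104.1 t -30.1
corkfar [ 672.  -143.2   45. ] s 151.8 t -3.3
case [ 652.1 -136.4   31. ] s 130.7 t -3.4
ball [ 470.8 -150.1   50. ] s -35.8 t -76.2
ballp [ 471.3 -149.6   57.1] s -35.5 t -75.6
rod [ 480.2 -122.    56.2] s -36.2 t -46.6
```

Run:
```python
from h import *
c=load('side'); d=load('top')
for k in (c,d):
    P=cloud(k).reshape(-1,3); s=(P-G)@X; t=(P-G)@Y
    for tl,tr in ((-28,-12),(12,28)):
        m=(P[:,2]>41)&(P[:,2]<49)&(s>85)&(s<180)&(t>tl)&(t<tr)
        h,e=np.histogram(s[m],np.arange(84,182,2)); print([(int(e[i]),int(h[i])) for i in range(len(h)) if h[i]])
    m=(P[:,2]>28)&(P[:,2]<36)&(s>105)&(s<155)&(abs(t)<19); print('case',s[m].min(),s[m].max(),P[m,2].std(),np.linalg.lstsq(np.c_[s[m],t[m],0*t[m]+1],P[m,2],rcond=None)[0])
a=cv2.resize(c['color'][170:230,280:340],(400,400),interpolation=cv2.INTER_CUBIC)
b=cv2.resize(d['color'][145:205,310:370],(400,400),interpolation=cv2.INTER_CUBIC)
cv2.imwrite('pics/s5.png',np.hstack([a,b]))
```

```text
[(100, 1), (102, 1), (104, 3), (106, 2), (108, 3), (110, 1), (148, 4), (150, 6), (152, 11), (154, 4), (156, 1), (158, 1), (160, 1), (162, 1), (164, 2), (168, 1), (170, 2)]
[(96, 2), (98, 10), (100, 8), (102, 5), (104, 6), (106, 4), (108, 3), (110, 1), (148, 5), (150, 7), (152, 10), (154, 6), (156, 1), (158, 1), (160, 1), (162, 2), (164, 2), (166, 2), (168, 2), (170, 1), (172, 1), (174, 1)]
case 118.9051985291632 150.94331297532995 1.3855838472331896 [ 3.49440390e-03 -5.57320030e-03  3.15245323e+01]
[(84, 2), (86, 2), (88, 2), (90, 2), (92, 1), (98, 6), (100, 12), (102, 11), (104, 12), (106, 8), (108, 14), (110, 7), (112, 1), (150, 10), (152, 9), (154, 7), (156, 6), (158, 1), (160, 1), (162, 1), (164, 1), (166, 2), (168, 3), (170, 3), (172, 1), (174, 2), (176, 1)]
[(84, 1), (86, 2), (88, 2), (90, 1), (92, 1), (94, 3), (98, 4), (100, 12), (102, 10), (104, 10), (106, 10), (108, 11), (110, 10), (150, 9), (152, 9), (154, 11), (156, 3), (160, 3), (162, 1), (164, 3), (168, 4), (170, 1), (172, 2), (174, 4), (176, 1)]
case 114.74313390620156 152.01190596135794 1.6487954159406646 [-8.81936457e-03 -1.27751346e-02  3.36686037e+01]
```

View pics/s5.png

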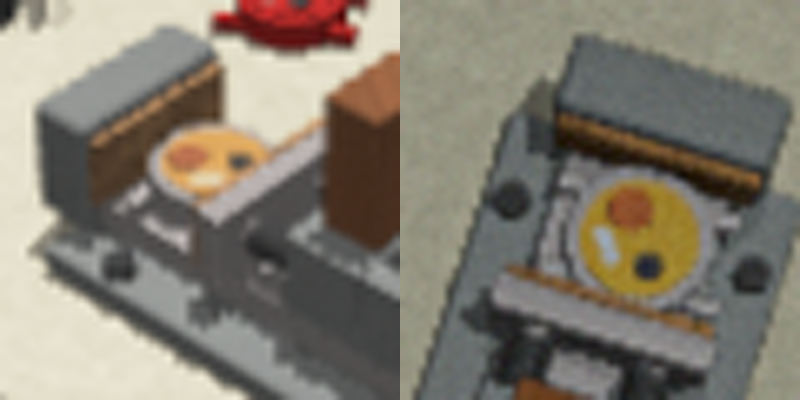

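Run:
```python
from h import *
a=cv2.imread('pics/s3.png')[:,:400];b=cv2.imread('pics/s4.png')[:,:400]
for n,(x0,y0,x1,y1) in dict(wood=(155,95,220,195),lever=(205,125,247,215),hub=(285,218,340,268),farjaw=(40,95,130,180),jaw=(108,140,165,200)).items():
    r=cv2.matchTemplate(b,a[y0:y1,x0:x1],cv2.TM_CCOEFF_NORMED); _,m,_,l=cv2.minMaxLoc(r); print(n,(l[0]-x0)/2.857,(l[1]-y0)/2.857,m.__round__(3))
c=load('side'); W=c['world_to_cam']
def pr(p): q=W@np.r_[p,1]; return np.array([c['fx']*q[0]/q[2]+c['cx'],c['fy']*q[1]/q[2]+c['cy']])
p=G+60*X; p[2]=80
print('px for -5mm',pr(p-5*X)-pr(p), pr(p-36-0*p) if 0 else '')
print(env.observe()['t'])
```

```text
wood 1.400070003500175 0.35001750087504374 0.953
lever 1.7500875043752186 1.0500525026251313 0.883
hub -53.202660133006646 38.15190759537977 0.718
farjaw 0.0 0.0 0.999
jaw 0.0 0.0 0.949
px for -5mm [2.11497051 1.11010462] 
16.7
```

Run:
```python
from h import *
a=load('side')
def cmpr(b):
    for n,(x0,y0,x1,y1) in dict(wood=(325,175,350,210),lever=(343,185,360,215),jaw=(310,185,328,215),ball=(395,195,415,215)).items():
        A=a['color'][y0:y1,x0:x1].astype(np.float32).mean(2);B=b['color'][y0:y1,x0:x1].astype(np.float32).mean(2)
        print(n,np.round(cv2.phaseCorrelate(A,B,cv2.createHanningWindow(A.shape[::-1],cv2.CV_32F)),2).tolist() if 0 else np.round(cv2.phaseCorrelate(A,B)[0],2),end=' ')
    print(env.observe()['t'])
cmpr(viewer.read_camera('side'))
env.hold(1.5); b=viewer.read_camera('side'); cmpr(b)
```

```text
wood [ 0.5 -0. ] lever [-0.03  0.01] jaw [-0.02  0.02] ball [-0.04  0.35] 16.75
wood [ 0.47 -0.01] lever [-0.02 -0.01] jaw [-0.05  0.01] ball [0.05 0.  ] 18.3
```

The carriage is stationary. The case lies flat with 39–40 mm between the corks, the jaw spring is loaded by about 4 mm, the bar is level (ball centre about 50 mm), and the lever is free.

```bash
python3 -c "
from h import *
print(env.hand_in())"
```

```text
the job is handed in; nothing more can be done
None
```

I handed the job in at about 18 s: the case lies flat, gripped between the corks, with the lever released and the bar level to about 1°. The carriage slipped back about 3.6 mm while I pressed the bar, so I estimate the grip at only about 8–9 N.

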